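# Line up the tiles and hold the carriage's index plunger out

### The arm

A 6-joint arm with a two-finger parallel gripper is mounted at the origin on the work surface. World frame = base frame: x ahead of the robot, y to its left, z up, the work surface at z = 0. Lengths are in m, angles in degrees, forces in N, time in s.
With the tool pointing down it reaches from about 0.35 to 0.875 m from the base axis. Payload 4.2 kg.
Tool frame: the origin (TCP) lies midway between the tips of the shut fingers; the grasp point (between the pads) lies 19 mm behind it (r.pinch_z is the distance from the TCP to the grasp point, in m); z points along the fingers, y is the line along which they close (so a half turn about z gives the same grasp; the last joint's range is limited). The gripper opens to 87 mm and grips with 3 to 60 N. Pads are 19 mm wide; open, the fingers measure 117 mm over their backs; the gripper's body (75 mm by 190 mm) begins 51 mm behind the grasp point.
Start: joints at [79.962, 22.042, 0.453, 0, -68.411, -14.817], TCP at [0.263, 0.567, 0.223] pointing down, gripper open.
Joint ranges: [-179.83, 179.83], [-69.29, 118.12], [-61.27, 80.66], [-181.25, 117.63], [-171.15, -9.14], [-177.46, 177.46]. Speed limits (degrees/s): [159.86, 159.86, 180, 180, 180, 180].

### API

Orientations are given as a 3x3 rotation matrix whose columns are the frame's x, y, z axes.
In Python, from station import r, imaging, models gives the robot as it stands. The module is installed in compiled form; this text tells all that it offers.
- The arm moves only by the tool apply_moves, never from a script. Its argument "moves" is a list of rows, each a list of 2 entries, a list of its own where there are three numbers: the shift along the tool's x, y, z in m, then the turn about the tool's z in degrees. A call has 1 to 5 rows; each row shifts and turns the commanded pose from where the row before left it, along the tool's axes as they then stand; what a row does not reach is not made up. A row lasts 1/12 s, in which the tool goes at most 41.7 mm and 7.16 degrees, less where a joint would pass 70% of its speed; a pose out of reach is approached as far as the arm can. A call is refused whole if a number of a shift passes 0.0417 or a number of a turn 7.16, either way. A call with a gripper value outside its range is refused whole. "hand" is the finger opening in m, from 0 to 0.087, set as the call begins (left out, the last holds). The fingers move at their own pace and stop on an object; the grip force is fixed at half the most. Time passes only in rows, so rows that do not move let the fingers close. It gives the time, the measured TCP pose, the force, the opening and the grip force at its end, in the units of the state.
- r.sense(): the state, without advancing time (a new reading comes with each control period).
- imaging.capture(name): name is "scene" or "top" or "wrist"; returns a dict with "frame" (400x640x3 uint8, blue, green, red), "intrinsics" (3x3 intrinsics, pixels), "eye" and "orientation" of the camera in the world. Camera axes: x right, y down, z forward; pixel columns grow to the right and rows downward; lengths in m; the calibration is good to about 2 mm. A picture is of the moment at which its call begins. There is no depth.
- r.finish_job(): hands the job in; it is judged then, once.
Trained networks look in a picture, given as the dict that the camera call returned (one of the last four; its "shot" number tells which), for a name from the list of things; names that differ only in an ending like _2 or _b are one class to them, and where a whole thing is asked for, a point or a joint stands for the part that bears it (a point fixed in the world has none). Each returns a list of dicts, best first, with "confidence" (0 to 1); they miss things now and then, are a little off and sometimes report something else, mostly with a low value. They report only what shows in the picture. A call takes as long as a camera call. They do not tell look-alikes from the thing itself.
- models.cut_out(picture, target): "region" (400x640 bool, what is visible of it) and "extent" ([left, top, width, height] as shares, 0 to 1, of the picture: columns of its width, rows of its height, round what is visible of it).
- models.place_of(picture, target): "at" ([column, row] as shares, 0 to 1, of the picture: columns of its width, rows of its height: a listed point, or the origin of a listed thing).
The state is a dict: "time_s": time; "joints": joint angles; "joint_velocities": joint speeds; "effort": joint torques, N m; "tcp_pos": TCP position; "ee_rot": TCP orientation; "wrist_force": force on the tool from outside, world axes, zero at the start; "moment": the same for the moment, N m; "gripper_width": opening from 0.0 (shut) to 1.0 (fully open); "gripper_force": force on a finger pad.
Only numpy, scipy, OpenCV 4.12 (cv2) and the standard library are available. Lean on these libraries where they do the work, as an engineer would, in place of code of your own. Each camera call takes 0.05 s, during which the arm holds its last target. There are 200 camera calls.

### The job

Line up the three loose tiles on the white-topped carriage in an even, straight row: each flat on the board, square and pushed up against the dark wooden fence, and centred on the round stud, on top of the fence, that it starts in front of. Then pull the black plunger knob at the end of the carriage straight up until it stops, so that its pin is clear of the seat hole, and finish while still holding it up like that with the gripper, so that the carriage can be rolled away. Leave the pail, the cup and the dish where they stand.

Things in the scene. Friction and masses are not known exactly. Their poses are not given: they have to be found in the camera images.
- carriage: Fixed tile carriage, locked on two rails. Origin on the table under the white board's middle; x points to the fence, y along the fence towards the plunger. Board: x -100 to 85 mm, y -155 to 155 mm, top 24 mm above the table. Fence: dark wood strip 15 mm thick on the board's far (+x) edge, face at x = 70 mm, 14 mm high above the board. Plunger axis at x = 0, y = 205 mm
- mark0 (a point): point on the board's top surface at the fence's face, below the stud at the -y end (the studs are steel domes of 10 mm diameter on the fence's top, 100 mm apart); axes as the carriage's
- mark1 (a point): the same point below the middle stud
- mark2 (a point): the same point below the stud at the +y end, nearest the plunger
- tile0: loose square terracotta tile 45 x 45 x 9 mm, about 40 g, small round relief on top, lying on the board; origin at the middle of its underside, x and y parallel to its edges. The three tiles are alike; this one starts in front of mark0 and belongs there (50 to 120 mm short of the fence). A tile in place has its origin 22.5 mm before the fence's face
- tile1: the same, in the middle, belongs at mark1
- tile2: the same, belongs at mark2
- plunger (a joint): pull of the sprung plunger (m): 0 seated, grows as the knob is pulled straight up, hard stop at 0.018; the pin leaves the seat hole at 0.012. The spring pulls it back with 4.5 N at 0 and 10 N at the stop, so it drops back in when let go
- knob (a point): middle of the plunger's knob, an upright black cylinder 26 mm in diameter and 26 mm high; 81 mm above the table when seated, rising with the plunger. Below it a steel collar 20 mm in diameter, top 4 mm under the seated knob, on a bracket arm (34 mm wide, from the knob's axis to +y, top 12 mm under the seated knob)
- pin_tip (a point): lower end of the plunger's 8 mm steel pin, 63 mm below the middle of the knob
- seat (a point): mouth of the seat hole in the top of a steel lug on the carriage's +y end, 30 mm above the table, straight below the knob. The dark bracket over it has its post and foot at carriage y = 240 to 274 mm
- pail: bystander: small open steel pail, 100 mm wide at the rim, 100 mm high, on the table beside the carriage; origin at the middle of its underside
- cup: bystander: paper cup with black lid, 82 mm wide, 109 mm high, on the table beside the carriage; origin at the middle of its underside
- dish: bystander: white open plastic dish 100 x 150 mm, 35 mm high, on the table beyond the carriage; origin at the middle of its underside
Not all that is in view belongs to the job. What is shaped like the tile2 but blue or red is not meant.

How it is judged (in metres and radians):
On the way, in this order (a step that is already met when the one before it is completed fails the run):
1. the three tiles stand square against the fence, one centred on each stud, and are let go (x of tile0 in the frame of mark0 between -0.0285 and -0.0185 m and y of tile0 in the frame of mark0 between -0.009 and 0.009 m and z of tile0 in the frame of mark0 below 0.003 m and angle between each of tile0, tile1, tile2's own z axis and vertical below 0.1 rad and angle between the x axis of each of tile0, tile1, tile2 and the x axis of carriage, either way round below 0.1 rad and x of tile1 in the frame of mark1 between -0.0285 and -0.0185 m and y of tile1 in the frame of mark1 between -0.009 and 0.009 m and z of tile1 in the frame of mark1 below 0.003 m and x of tile2 in the frame of mark2 between -0.0285 and -0.0185 m and y of tile2 in the frame of mark2 between -0.009 and 0.009 m and z of tile2 in the frame of mark2 below 0.003 m and linear speed of each of tile0, tile1, tile2 below 0.02 m/s and contact force between the fingers and tile0 below 0.2 N and contact force between the fingers and tile1 below 0.2 N and contact force between the fingers and tile2 below 0.2 N), for 0.2 s.
2. the plunger is pulled up to its stop in the gripper, its pin clear of the hole (value of joint plunger above 0.015 m and contact force between the fingers and plunger above 2 N and z of pin_tip in the frame of seat above 0.002 m), for 0.5 s.
At the end, for the whole second after the job is handed in: Each tile lies flat before its own stud, centred within 9 mm along the fence, at most 6 mm off its face, square within 0.1 rad; the fingers hold the plunger out at least 15 of its 18 mm, with more than 2 N, pin tip above the hole (all of step 2 and x of tile0 in the frame of mark0 between -0.0285 and -0.0185 m and y of tile0 in the frame of mark0 between -0.009 and 0.009 m and z of tile0 in the frame of mark0 below 0.003 m and angle between each of tile0, tile1, tile2's own z axis and vertical below 0.1 rad and angle between the x axis of each of tile0, tile1, tile2 and the x axis of carriage, either way round below 0.1 rad and x of tile1 in the frame of mark1 between -0.0285 and -0.0185 m and y of tile1 in the frame of mark1 between -0.009 and 0.009 m and z of tile1 in the frame of mark1 below 0.003 m and x of tile2 in the frame of mark2 between -0.0285 and -0.0185 m and y of tile2 in the frame of mark2 between -0.009 and 0.009 m and z of tile2 in the frame of mark2 below 0.003 m and linear speed of each of tile0, tile1, tile2 below 0.02 m/s); the arm keeps its last pose, push and grip.
It fails at once if the pail is pushed away by more than 20 mm or tipped (distance of pail from where it was at the start of the episode above 0.02 m or angle between pail's own z axis and vertical above 0.3 rad).
It fails at once if the cup is pushed away by more than 20 mm or tipped (distance of cup from where it was at the start of the episode above 0.02 m or angle between cup's own z axis and vertical above 0.3 rad).
It fails at once if the dish is pushed away by more than 20 mm or tipped (distance of dish from where it was at the start of the episode above 0.02 m or angle between dish's own z axis and vertical above 0.3 rad).
It also fails if it takes over 54 s, if anything falls off the work surface, if the arm or the gripper's body presses on something with over 40 N, if the wrist force passes 120 N, or if a joint passes its speed limit or range.

## Working session

There is one attempt and no reset: what is moved stays moved. The work goes in short steps, Python scripts to look and compute and a tool call to move; the robot and the scene stay as the last step left them, time stands still between calls to the robot, and variables do not carry over. Pictures are saved under pics/ and viewed, at most 10 in all, crops included, and the job is handed in when it is done.

Besides the shell and the picture viewer there is one more tool, called after "Call:" as name(argument=value, ...), one argument or row to a line, values as JSON. apply_moves: Moves the arm, as the interface text tells. Its arguments: {"type":"object","properties":{"moves":{"type":"array"},"hand":{"type":"number"}},"required":["moves"]}

```bash
mkdir -p pics
cat > h.py <<'E'
import numpy as np, cv2
from station import r, imaging, models
def ray(p,uv):
    K=np.array(p["intrinsics"]);R=np.array(p["orientation"]);d=R@np.linalg.solve(K,[uv[0],uv[1],1.]);return np.array(p["eye"]),d
def onz(p,uv,z):
    e,d=ray(p,uv);return e+d*(z-e[2])/d[2]
def proj(p,X):
    c=np.array(p["orientation"]).T@(np.array(X)-np.array(p["eye"]));q=np.array(p["intrinsics"])@c;return q[:2]/q[2]
E
python3 - <<'E'
from h import *
s=r.sense();print(s["tcp_pos"],np.round(s["ee_rot"],3).tolist(),s["time_s"],r.pinch_z)
H={'mark0':.024,'mark1':.024,'mark2':.024,'tile0':.024,'knob':.081,'seat':.03,'pail':0,'cup':0,'dish':0,'carriage':0}
for n in("top","scene"):
    p=imaging.capture(n);cv2.imwrite(f"pics/{n}0.png",p["frame"]);print(n,np.round(p["eye"],3))
    for t,z in H.items():
        for d in models.place_of(p,t)[:5]:
            uv=np.array(d["at"])*[640,400];print(t,round(d["confidence"],2),np.round(uv),np.round(onz(p,uv,z),4))
E
```

```text
[0.26242164 0.56656374 0.22142398] [[0.907, -0.421, -0.001], [-0.421, -0.907, -0.002], [0.0, 0.002, -1.0]] 0.0 0.0187
top [ 0.491 -0.019  1.28 ]
mark0 0.83 [323. 183.] [ 0.6326 -0.0314  0.024 ]
mark0 0.83 [293. 179.] [0.6452 0.051  0.024 ]
mark0 0.6 [362. 194.] [ 0.6028 -0.1394  0.024 ]
mark1 0.83 [323. 183.] [ 0.6326 -0.0314  0.024 ]
mark1 0.83 [293. 179.] [0.6452 0.051  0.024 ]
mark1 0.6 [362. 194.] [ 0.6028 -0.1394  0.024 ]
mark2 0.83 [323. 183.] [ 0.6326 -0.0314  0.024 ]
mark2 0.83 [293. 179.] [0.6452 0.051  0.024 ]
mark2 0.6 [362. 194.] [ 0.6028 -0.1394  0.024 ]
tile0 0.76 [202. 237.] [0.4859 0.298  0.024 ]
tile0 0.69 [279. 222.] [0.5274 0.0873 0.024 ]
tile0 0.56 [277. 288.] [0.3472 0.0945 0.024 ]
tile0 0.53 [322. 219.] [ 0.533  -0.0294  0.024 ]
tile0 0.5 [349. 242.] [ 0.4716 -0.1036  0.024 ]
knob 0.41 [247. 195.] [0.5953 0.1694 0.081 ]
seat 0.71 [246. 197.] [0.5939 0.1796 0.03  ]
seat 0.6 [279. 221.] [0.5299 0.0877 0.03  ]
pail 0.81 [156. 195.] [0.6025 0.436  0.    ]
cup 0.6 [479. 221.] [ 0.5297 -0.4697  0.    ]
dish 0.59 [304. 133.] [0.7794 0.0208 0.    ]
carriage 0.92 [320. 2
[... 204 characters left out ...]
k1 0.75 [319. 234.] [ 0.628  -0.0392  0.024 ]
mark2 0.98 [345. 219.] [0.6401 0.0593 0.024 ]
mark2 0.75 [319. 234.] [ 0.628  -0.0392  0.024 ]
tile0 0.7 [328. 194.] [0.524  0.0937 0.024 ]
tile0 0.69 [270. 221.] [ 0.4896 -0.1162  0.024 ]
tile0 0.68 [293. 172.] [0.3689 0.0734 0.024 ]
tile0 0.55 [302. 213.] [ 0.5332 -0.0243  0.024 ]
tile0 0.51 [363. 162.] [0.4946 0.2893 0.024 ]
knob 0.59 [360. 180.] [0.5868 0.1728 0.081 ]
knob 0.59 [272. 215.] [ 0.5171 -0.1256  0.081 ]
seat 0.76 [360. 193.] [0.5969 0.1706 0.03  ]
pail 0.8 [412. 166.] [0.6095 0.423  0.    ]
cup 0.63 [177. 302.] [ 0.5311 -0.4725  0.    ]
dish 0.86 [366. 259.] [0.7759 0.0151 0.    ]
carriage 0.8 [302. 223.] [ 0.5476 -0.0371  0.    ]
```

Run:
```python
import cv2
a=cv2.imread("pics/top0.png")[140:320,170:410];cv2.imwrite("pics/topc.png",cv2.resize(a,(800,600),interpolation=cv2.INTER_CUBIC))
```

```text
(no output)
```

View pics/topc.png

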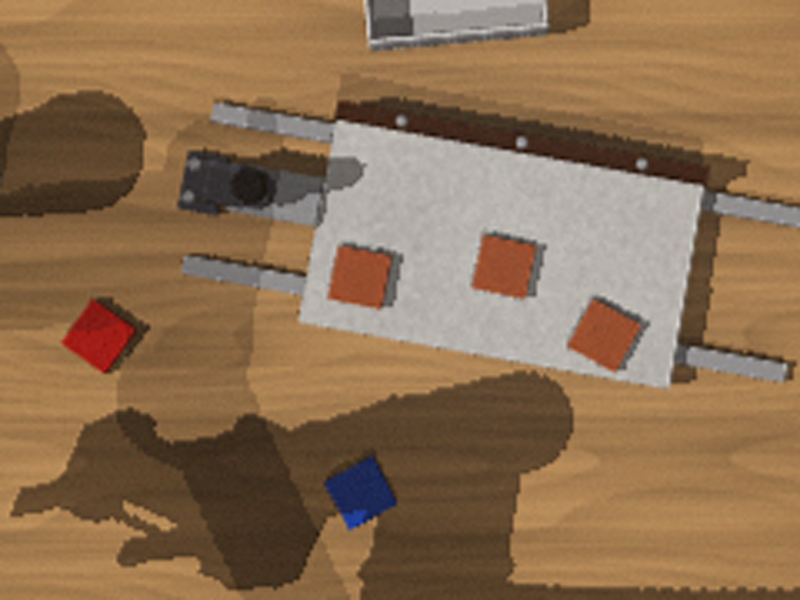

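View pics/scene0.png

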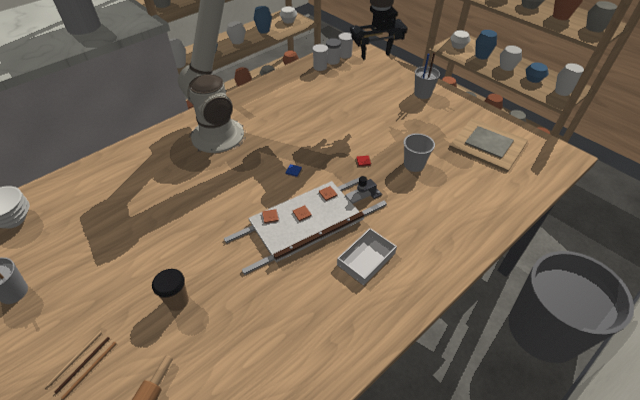

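The scene shows three terracotta tiles on the white board (top view about (279,222), (322,219) and (351,240)). The blue (278,288) and red (200,240) look-alikes lie on the bare table, so they are not meant. The crop confirms this. Next I'll measure precisely.

```bash
cat > meas.py <<'E'
from h import *
from scipy.optimize import least_squares
def tiles(p,z=.033):
    f=cv2.cvtColor(p["frame"],cv2.COLOR_BGR2HSV);h,s,v=cv2.split(f)
    m=((h>=5)&(h<=14)&(s>165)&(v>120)).astype(np.uint8)
    out=[]
    for c in cv2.findContours(m,cv2.RETR_EXTERNAL,cv2.CHAIN_APPROX_NONE)[0]:
        if cv2.contourArea(c)<120: continue
        w=np.array([onz(p,q[0],z)[:2] for q in c])
        (cx,cy),(a,b),an=cv2.minAreaRect((w*1000).astype(np.float32))
        out.append((round(cx,1),round(cy,1),round(a,1),round(b,1),round((an+45)%90-45,1)))
    return out
E
python3 - <<'E'
from meas import *
p=imaging.capture("top")
print(tiles(p))
f=cv2.cvtColor(p["frame"],cv2.COLOR_BGR2HSV)
m=((f[...,1]<60)&(f[...,2]>130)).astype(np.uint8)
m=cv2.morphologyEx(m,cv2.MORPH_OPEN,np.ones((5,5)))
cs=[c for c in cv2.findContours(m,cv2.RETR_EXTERNAL,cv2.CHAIN_APPROX_NONE)[0] if cv2.contourArea(c)>3000]
for c in cs:
    w=np.array([onz(p,q[0],.024)[:2] for q in c]);print("board",cv2.minAreaRect((w*1000).astype(np.float32)))
# studs
g=p["frame"]
for u,v in((290.3,176.3),(326.3,182.6),(362.3,189.2)):
    x0,y0=int(u)-4,int(v)-4;w=g[y0:y0+9,x0:x0+9].min(2).astype(float);w[w<110]=0
    yy,xx=np.mgrid[0:9,0:9];d=np.hypot(xx+x0-u,yy+y0-v)<3;w=w*d
    q=[(w*(xx+x0)).sum()/w.sum(),(w*(yy+y0)).sum()/w.sum()];print("stud",np.round(q,1),np.round(onz(p,q,.041),4))
q=(170+251/3.333,140+185/3.333);print("knob top",onz(p,q,.094))
s=imaging.capture("scene")
for n in("knob","seat"):
  for pp in(p,s):
    c=models.cut_out(pp,n)
    if c:
      e=c[0]["extent"];print(n,c[0]["confidence"],[round(e[0]*640,1),round(e[1]*400,1),round(e[2]*640,1),round(e[3]*400,1)])
E
```

```text
[(475.8, -108.0, 42.2, 42.3, -29.2), (524.4, 91.8, 41.2, 42.3, -11.2), (532.4, -26.3, 41.7, 41.7, -11.4), (750.0, -724.4, 29.9, 221.9, 27.7)]
board ((546.5807495117188, -8.623245239257812), (340.5494689941406, 169.9503173828125), 79.59246826171875)
stud [289.7 176.5] [0.6497 0.0584 0.041 ]
stud [326.  182.3] [ 0.6337 -0.0403  0.041 ]
stud [362.  189.1] [ 0.615  -0.1384  0.041 ]
knob top [0.59340675 0.17048338 0.094     ]
knob 0.54 [240.2, 191.7, 9.7, 9.3]
seat 0.84 [223.7, 168.3, 188.0, 88.1]
seat 0.61 [227.0, 176.3, 160.5, 97.9]
```

Call:
apply_moves(
  moves=[
    [[0, 0, 0], -7],
    [[0, 0, 0], -7],
    [[0, 0, 0], -0.7],
    [[0.02, 0.04, 0], 0],
    [[0.02, 0.04, 0], 0],
  ],
  hand=0.07,
)

```text
time_s: 1.82
tcp_pos: [0.2859, 0.4873, 0.2214]
ee_rot: [[0.984, -0.177, -0.0], [-0.177, -0.984, -0.001], [-0.0, 0.001, -1.0]]
wrist_force: [0.9, -0.9, 0.1]
gripper_width: 0.814
gripper_force: 0.0
```

```bash
cat > car.py <<'E'
from h import *
TH=np.radians(-10.2);CX=np.array([np.cos(TH),np.sin(TH)]);CY=np.array([-CX[1],CX[0]])
O=np.array([.5565,-.0264])
def car(X): d=np.array(X)[:2]-O;return np.round([d@CX*1000,d@CY*1000],1)
def st():
    s=r.sense();R=np.array(s["ee_rot"]);print("t",round(s["time_s"],2),"car mm",car(s["tcp_pos"]),"z",round(s["tcp_pos"][2]*1000,1),"yaw",round(np.degrees(np.arctan2(R[1,0],R[0,0])),2),"F",np.round(s["wrist_force"],1),"w",round(s["gripper_width"]*87,1),round(s["gripper_force"],1));return s
E
python3 - <<'E'
from car import *
st()
for n,t in(("t0",(.4758,-.108)),("t1",(.5324,-.0263)),("t2",(.5244,.0918)),("knob",(.5934,.1705))): print(n,car(t))
E
```

```text
t 1.82 car mm [-357.3  457.7] z 221.4 yaw -10.19 F [ 0.9 -0.9  0.1] w 70.8 0.0
t0 [-65.  -94.6]
t1 [-23.7  -4.2]
t2 [-52.5 110.6]
knob [  1.4 200.3]
```

Call:
apply_moves(
  moves=[
    [[0.025, 0.029, 0], 0],
    [[0.025, 0.029, 0], 0],
    [[0.025, 0.029, 0], 0],
    [[0.025, 0.029, 0], 0],
    [[0.025, 0.029, 0], 0],
  ],
)

```text
time_s: 2.23
tcp_pos: [0.3842, 0.3207, 0.2229]
ee_rot: [[0.984, -0.179, 0.001], [-0.179, -0.984, 0.001], [0.0, -0.001, -1.0]]
wrist_force: [0.5, 0.4, 0.2]
gripper_width: 0.806
gripper_force: 0.0
```

Call:
apply_moves(
  moves=[
    [[0.025, 0.029, 0], 0],
    [[0.025, 0.029, 0], 0],
    [[0.025, 0.029, 0], 0],
    [[0.025, 0.029, 0], 0],
    [[0.025, 0.029, 0], 0],
  ],
)

```text
time_s: 2.65
tcp_pos: [0.4818, 0.1559, 0.223]
ee_rot: [[0.984, -0.179, 0.001], [-0.179, -0.984, 0.0], [0.001, -0.001, -1.0]]
wrist_force: [1.4, 0.0, 0.2]
gripper_width: 0.803
gripper_force: 0.0
```

Call:
apply_moves(
  moves=[
    [[0.027, 0.028, 0], 0],
    [[0.027, 0.028, 0], 0],
    [[0, 0, 0], 0],
    [[0, 0, 0], 0],
  ],
)

```text
time_s: 2.98
tcp_pos: [0.5251, 0.0912, 0.2222]
ee_rot: [[0.983, -0.183, -0.0], [-0.183, -0.983, -0.0], [-0.0, 0.0, -1.0]]
wrist_force: [-0.8, 0.6, 0.3]
gripper_width: 0.804
gripper_force: 0.0
```

Run:
```python
from meas import *
from car import *
st()
p=imaging.capture("wrist");cv2.imwrite("pics/w1.png",p["frame"]);print(np.round(p["eye"],3))
for t in tiles(p): print(t,car(np.array(t[:2])/1000),t[4]+10.2)
```

```text
t 2.98 car mm [-51.7 110.1] z 222.2 yaw -10.52 F [-0.8  0.6  0.3] w 70.0 0.0
[0.607 0.076 0.384]
(477.8, -106.4, 46.7, 42.6, -29.1) [-63.3 -92.7] -18.900000000000002
(524.6, 91.4, 42.8, 42.2, -10.5) [-52.3 110.3] -0.3000000000000007
(533.5, -25.7, 44.6, 43.2, -12.4) [-22.8  -3.4] -2.200000000000001
```

View pics/w1.png

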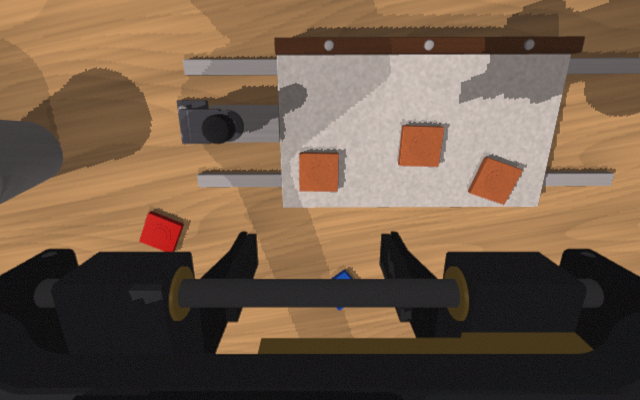

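The wrist view shows the studs at (329,45), (429,45) and (529,45), the knob at (218,127), and the tiles at (319,172), (421,146) and (496,180). I'll refine the carriage pose from these.

Run:
```python
from meas import *
from car import *
p=imaging.capture("wrist");g=p["frame"]
S=[]
for u,v in((329,45),(429,45),(529,45)):
    x0,y0=int(u)-7,int(v)-7;w=g[y0:y0+15,x0:x0+15].min(2).astype(float);w=(w>90)*1.
    yy,xx=np.mgrid[0:15,0:15];w*=np.hypot(xx-7,yy-7)<7
    q=[(w*(xx+x0)).sum()/w.sum(),(w*(yy+y0)).sum()/w.sum()];X=onz(p,q,.0405);S.append(X);print(np.round(q,1),w.sum(),X,car(X))
d=S[0]-S[2];print("yaw",-np.degrees(np.arctan2(d[0],d[1])),np.linalg.norm(d))
m=models.cut_out(p,"knob")
for c in m[:2]: print(c["confidence"],np.round(np.array(c["extent"])*[640,400,640,400],1))
for c in models.place_of(p,"knob")[:2]: q=np.array(c["at"])*[640,400];print(c["confidence"],q,car(onz(p,q,.081)))
for c in models.place_of(p,"seat")[:2]: q=np.array(c["at"])*[640,400];print("seat",c["confidence"],q,car(onz(p,q,.03)))
q=(219,122);print("knobtop guess",car(onz(p,q,.094)))
a=g[90:160,170:290];cv2.imwrite("pics/k1.png",cv2.resize(a,None,fx=6,fy=6,interpolation=cv2.INTER_CUBIC))
```

```text
[329.8  44.3] 71.0 [0.65212332 0.05756173 0.0405    ] [79.2 99.6]
[430.   44.2] 78.0 [ 0.63422293 -0.04039135  0.0405    ] [79. -0.]
[530.9  44. ] 42.0 [ 0.61632682 -0.13902701  0.0405    ] [  78.8 -100.3]
yaw -10.319827355037894 0.19982122135776254
0.91 [203.8 114.6  33.9  26.5]
0.93 [219.584 125.92 ] [  3.6 204.5]
0.21 [495.488 180.2  ] [-50.2 -64.9]
seat 0.95 [235.328 122.72 ] [  2.5 202.6]
knobtop guess [  8.3 200.7]
```

View pics/k1.png

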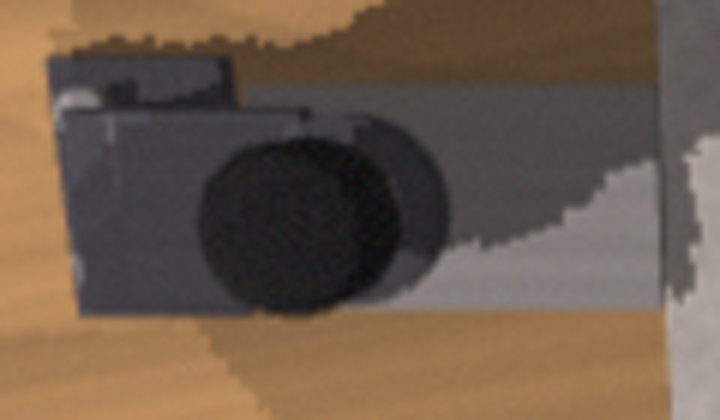

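Carriage frame confirmed to about 1.5 mm: stud spacing 99.9 mm, yaw -10.3°. The knob lies at carriage (2, 204). Next I'll grasp tile2.

Call:
apply_moves(
  moves=[
    [[0, 0, 0.04], 0],
    [[0, 0, 0.04], 0],
    [[0, 0, 0.04], 0],
    [[0, 0, 0.035], -0.2],
    [[0, 0, 0.02], 0],
  ],
  hand=0.07,
)

```text
time_s: 3.65
tcp_pos: [0.5217, 0.0932, 0.0441]
ee_rot: [[0.985, -0.172, -0.005], [-0.172, -0.985, -0.002], [-0.005, 0.003, -1.0]]
wrist_force: [-0.5, 0.3, 0.9]
gripper_width: 0.802
gripper_force: 0.0
```

Call:
apply_moves(
  moves=[
    [[0, 0, 0.01], 0],
    [[0, 0, 0.008], 0],
    [[0, 0, 0], 0],
  ],
)

```text
time_s: 3.9
tcp_pos: [0.5242, 0.0936, 0.0289]
ee_rot: [[0.985, -0.172, -0.001], [-0.172, -0.985, -0.001], [-0.001, 0.001, -1.0]]
wrist_force: [-0.3, -0.9, 0.5]
gripper_width: 0.8
gripper_force: 0.0
```

```bash
python3 -c "
from car import *
st()"
```

```text
t 3.9 car mm [-53.1 112.4] z 28.9 yaw -9.89 F [-0.3 -0.9  0.5] w 69.6 0.0
```

Call:
apply_moves(
  moves=[
    [[0, 0.002, 0.001], 0.4],
    [[0, 0, 0], 0],
    [[0, 0, 0], 0],
    [[0, 0, 0], 0],
    [[0, 0, 0], 0],
  ],
  hand=0.035,
)

```text
time_s: 4.32
tcp_pos: [0.5246, 0.0911, 0.0294]
ee_rot: [[0.984, -0.18, 0.002], [-0.18, -0.984, 0.001], [0.001, -0.001, -1.0]]
wrist_force: [-0.1, 0.3, 3.4]
gripper_width: 0.507
gripper_force: 19.0
```

```bash
python3 -c "
from car import *
st()"
```

```text
t 4.32 car mm [-52.2 110. ] z 29.4 yaw -10.36 F [-0.1  0.3  3.4] w 44.1 19.0
```

Call:
apply_moves(
  moves=[
    [[0.015, 0.002, -0.001], 0],
    [[0.025, 0.002, 0], 0],
    [[0.025, 0.002, 0], 0],
    [[0.02, 0.002, 0], 0],
    [[0.008, 0.002, 0], 0],
  ],
)

```text
time_s: 4.73
tcp_pos: [0.6167, 0.064, 0.0299]
ee_rot: [[0.984, -0.18, 0.003], [-0.18, -0.984, 0.0], [0.003, -0.001, -1.0]]
wrist_force: [0.0, 0.6, -0.3]
gripper_width: 0.504
gripper_force: 30.0
```

Call:
apply_moves(
  moves=[
    [[0.002, 0, 0.001], 0],
    [[0.002, 0, 0], 0],
    [[0.002, 0, 0], 0],
    [[0, 0, 0], 0],
  ],
)

```text
time_s: 5.07
tcp_pos: [0.6186, 0.0632, 0.0294]
ee_rot: [[0.984, -0.18, -0.001], [-0.18, -0.984, -0.0], [-0.001, 0.001, -1.0]]
wrist_force: [-1.5, -1.1, 4.0]
gripper_width: 0.51
gripper_force: 30.0
```

```bash
python3 -c "
from car import *
st()"
```

```text
t 5.07 car mm [45.2 99.2] z 29.4 yaw -10.35 F [-1.5 -1.1  4. ] w 44.4 30.0
```

Call:
apply_moves(
  moves=[
    [[0.001, 0, 0], 0],
    [[0.001, 0, 0], 0],
    [[0.001, 0, 0], 0],
    [[0, 0, 0], 0],
  ],
)

```text
time_s: 5.4
tcp_pos: [0.6212, 0.0629, 0.0294]
ee_rot: [[0.984, -0.179, -0.002], [-0.179, -0.984, -0.0], [-0.002, 0.001, -1.0]]
wrist_force: [-2.0, 0.5, 6.0]
gripper_width: 0.511
gripper_force: 30.0
```

```bash
python3 -c "
from car import *
s=st();print(CX@s['wrist_force'][:2])"
```

```text
t 5.4 car mm [47.9 99.3] z 29.4 yaw -10.34 F [-2.   0.5  6. ] w 44.4 30.0
-2.077756343946174
```

Call:
apply_moves(
  moves=[
    [[0.001, 0, 0], 0],
    [[0.001, 0, 0], 0],
    [[0.001, 0, 0], 0],
    [[0, 0, 0], 0],
  ],
)

```text
time_s: 5.73
tcp_pos: [0.6234, 0.0625, 0.0294]
ee_rot: [[0.984, -0.179, -0.003], [-0.179, -0.984, -0.0], [-0.003, 0.001, -1.0]]
wrist_force: [-5.3, 1.8, 7.9]
gripper_width: 0.508
gripper_force: 30.0
```

```bash
python3 -c "
from car import *
s=st();print(CX@s['wrist_force'][:2])"
```

```text
t 5.73 car mm [50.  99.4] z 29.4 yaw -10.34 F [-5.3  1.8  7.9] w 44.2 30.0
-5.530960369717502
```

Call:
apply_moves(
  moves=[
    [[0.001, 0, 0], 0],
    [[0.001, 0, 0], 0],
    [[0, 0, 0], 0],
  ],
)

```text
time_s: 5.98
tcp_pos: [0.6235, 0.0624, 0.0294]
ee_rot: [[0.984, -0.179, -0.007], [-0.179, -0.984, -0.001], [-0.007, 0.002, -1.0]]
wrist_force: [-9.2, 2.7, 9.5]
gripper_width: 0.502
gripper_force: 30.0
```

```bash
python3 -c "
from car import *
s=st();print(CX@s['wrist_force'][:2])"
```

```text
t 5.98 car mm [50.2 99.3] z 29.4 yaw -10.34 F [-9.2  2.7  9.5] w 43.6 30.0
-9.542940118359079
```

Call:
apply_moves(
  moves=[
    [[-0.001, 0, 0], 0],
    [[-0.001, 0, 0], 0],
    [[0, 0, 0], 0],
    [[0, 0, -0.005], 0],
    [[0, 0, -0.035], 0],
  ],
  hand=0.07,
)

```text
time_s: 6.4
tcp_pos: [0.621, 0.0611, 0.0626]
ee_rot: [[0.983, -0.181, -0.013], [-0.181, -0.983, -0.003], [-0.013, 0.006, -1.0]]
wrist_force: [0.8, -0.7, -0.7]
gripper_width: 0.771
gripper_force: 0.0
```

Call:
apply_moves(
  moves=[
    [[-0.015, 0.021, -0.03], 0],
    [[-0.02, 0.025, -0.02], 0],
    [[-0.02, 0.03, 0], 0],
    [[-0.018, 0.027, 0], 0],
    [[0, 0, 0], 0],
  ],
)

```text
time_s: 6.82
tcp_pos: [0.5305, -0.0289, 0.119]
ee_rot: [[0.983, -0.184, -0.003], [-0.184, -0.983, 0.0], [-0.003, 0.0, -1.0]]
wrist_force: [-0.9, 0.3, -0.9]
gripper_width: 0.803
gripper_force: 0.0
```

Run:
```python
from meas import *
from car import *
st()
p=imaging.capture("wrist");cv2.imwrite("pics/w2.png",p["frame"])
for t in tiles(p)+["top"]+tiles(imaging.capture("top")): print(t, "" if t=="top" else (car(np.array(t[:2])/1000),round(t[4]+10.3,1)))
```

```text
t 6.82 car mm [-25.1  -7. ] z 119.0 yaw -10.59 F [-0.9  0.3 -0.9] w 69.9 0.0
(477.1, -107.3, 45.0, 43.7, -28.9) (array([-63.8, -93.7]), -18.6)
(533.2, -27.1, 42.8, 43.3, -12.2) (array([-22.8,  -4.8]), -1.9)
(623.1, 62.6, 43.7, 42.4, -10.6) (array([49.8, 99.4]), -0.3)
top 
(475.4, -108.1, 42.5, 41.5, -27.0) (array([-65.4, -94.8]), -16.7)
(623.1, 62.9, 42.3, 42.5, -9.6) (array([49.7, 99.7]), 0.7)
(749.8, -723.8, 31.7, 226.1, 27.7) (array([ 313.7, -652.1]), 38.0)
```

View pics/w2.png

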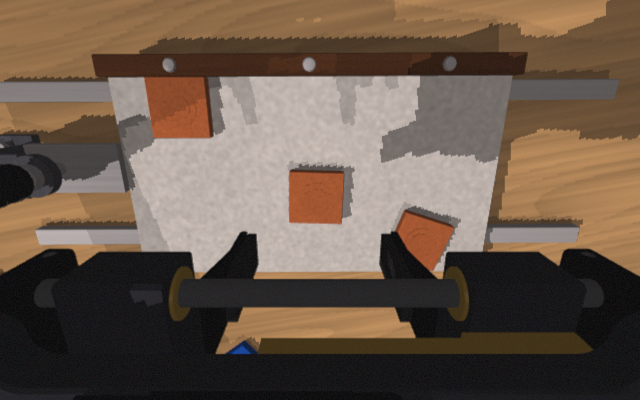

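Tile2 sits flush at the fence under its stud (180,107); tile1 is at (316,196). On to tile1.

Call:
apply_moves(
  moves=[
    [[0.002, -0.002, 0.02], 0],
    [[0, 0, 0.03], 0],
    [[0, 0, 0.025], 0],
    [[0, 0, 0.01], 0],
    [[0, 0, 0.005], 0],
  ],
  hand=0.07,
)

```text
time_s: 7.33
tcp_pos: [0.5374, -0.0239, 0.0266]
ee_rot: [[0.984, -0.179, -0.003], [-0.179, -0.984, -0.001], [-0.003, 0.002, -1.0]]
wrist_force: [-0.4, -0.6, 1.1]
gripper_width: 0.805
gripper_force: 0.0
```

```bash
python3 -c "
from car import *
st()"
```

```text
t 7.33 car mm [-19.2  -0.9] z 26.6 yaw -10.31 F [-0.4 -0.6  1.1] w 70.1 0.0
```

Call:
apply_moves(
  moves=[
    [[-0.003, 0.003, -0.002], 0],
    [[0, 0, 0], 0],
  ],
)

```text
time_s: 7.5
tcp_pos: [0.5348, -0.0266, 0.0315]
ee_rot: [[0.984, -0.179, 0.001], [-0.179, -0.984, 0.0], [0.001, -0.0, -1.0]]
wrist_force: [0.0, -0.1, -0.6]
gripper_width: 0.804
gripper_force: 0.0
```

Call:
apply_moves(
  moves=[
    [[0, 0, 0], 0],
    [[0, 0, 0], 0],
    [[0, 0, 0], 0],
    [[0, 0, 0], 0],
    [[0, 0, 0], 0],
  ],
  hand=0.035,
)

```text
time_s: 7.92
tcp_pos: [0.5344, -0.0267, 0.0311]
ee_rot: [[0.984, -0.18, 0.001], [-0.18, -0.984, 0.0], [0.001, -0.0, -1.0]]
wrist_force: [0.3, -0.6, 2.0]
gripper_width: 0.513
gripper_force: 13.8
```

```bash
python3 -c "
from car import *
st()"
```

```text
t 7.92 car mm [-21.7  -4.2] z 31.1 yaw -10.35 F [ 0.3 -0.6  2. ] w 44.6 13.8
```

Call:
apply_moves(
  moves=[
    [[0, 0, 0], 0],
    [[0, 0, 0.002], 0],
    [[-0.001, 0, 0], 0],
    [[0, 0, 0], 0],
  ],
  hand=0.055,
)

```text
time_s: 8.25
tcp_pos: [0.5327, -0.0266, 0.0282]
ee_rot: [[0.984, -0.18, -0.001], [-0.18, -0.984, -0.0], [-0.001, 0.0, -1.0]]
wrist_force: [-0.0, 0.3, -1.1]
gripper_width: 0.627
gripper_force: 0.0
```

Call:
apply_moves(
  moves=[
    [[0, 0, 0], 0],
    [[0, 0, 0], 0],
    [[0, 0, 0], 0],
    [[0, 0, 0], 0],
  ],
  hand=0.035,
)

```text
time_s: 8.58
tcp_pos: [0.5331, -0.0265, 0.0285]
ee_rot: [[0.984, -0.18, -0.0], [-0.18, -0.984, -0.0], [-0.0, 0.0, -1.0]]
wrist_force: [-0.8, -0.4, -0.5]
gripper_width: 0.507
gripper_force: 29.9
```

```bash
python3 -c "
from car import *
st()"
```

```text
t 8.58 car mm [-23.   -4.3] z 28.5 yaw -10.35 F [-0.8 -0.4 -0.5] w 44.1 29.9
```

Call:
apply_moves(
  moves=[
    [[0.012, -0.001, -0.001], 0],
    [[0.02, -0.001, 0], 0],
    [[0.02, -0.001, 0], 0],
    [[0.013, -0.001, 0], 0],
    [[0.004, 0, 0], 0],
  ],
)

```text
time_s: 9.0
tcp_pos: [0.6038, -0.0351, 0.0294]
ee_rot: [[0.984, -0.18, 0.002], [-0.18, -0.984, -0.0], [0.002, -0.0, -1.0]]
wrist_force: [1.2, 0.3, -1.6]
gripper_width: 0.508
gripper_force: 29.9
```

Call:
apply_moves(
  moves=[
    [[0.001, 0, 0.001], 0],
    [[0.001, 0, 0], 0],
    [[0.001, 0, 0], 0],
    [[0.001, 0, 0], 0],
    [[0, 0, 0], 0],
  ],
)

```text
time_s: 9.42
tcp_pos: [0.605, -0.0357, 0.0286]
ee_rot: [[0.984, -0.18, -0.001], [-0.18, -0.984, -0.0], [-0.001, 0.0, -1.0]]
wrist_force: [-0.4, -0.1, 0.5]
gripper_width: 0.51
gripper_force: 29.9
```

```bash
python3 -c "
from car import *
s=st();print(CX@s['wrist_force'][:2])"
```

```text
t 9.42 car mm [49.4 -0.6] z 28.6 yaw -10.35 F [-0.4 -0.1  0.5] w 44.3 29.9
-0.42740490573598633
```

Call:
apply_moves(
  moves=[
    [[0.001, 0, 0], 0],
    [[0.001, 0, 0], 0],
    [[0.001, 0, 0], 0],
    [[0, 0, 0], 0],
  ],
)

```text
time_s: 9.75
tcp_pos: [0.6054, -0.0359, 0.0285]
ee_rot: [[0.984, -0.18, -0.007], [-0.18, -0.984, 0.0], [-0.007, 0.001, -1.0]]
wrist_force: [-7.5, 3.4, 6.7]
gripper_width: 0.506
gripper_force: 29.9
```

```bash
python3 -c "
from car import *
s=st();print(CX@s['wrist_force'][:2])"
```

```text
t 9.75 car mm [49.8 -0.7] z 28.5 yaw -10.36 F [-7.5  3.4  6.7] w 44.0 29.9
-8.033755073277115
```

Call:
apply_moves(
  moves=[
    [[0, 0, 0], 0],
    [[-0.001, 0, 0], 0],
    [[-0.001, 0, 0], 0],
    [[0, 0, -0.005], 0],
    [[0, 0, -0.035], 0],
  ],
  hand=0.07,
)

```text
time_s: 10.17
tcp_pos: [0.6022, -0.0364, 0.0631]
ee_rot: [[0.983, -0.181, -0.013], [-0.181, -0.983, -0.001], [-0.013, 0.003, -1.0]]
wrist_force: [0.6, 0.0, -0.7]
gripper_width: 0.77
gripper_force: 0.0
```

Call:
apply_moves(
  moves=[
    [[-0.015, 0.013, -0.03], 0],
    [[-0.03, 0.025, -0.01], 0],
    [[-0.035, 0.028, 0], 0],
    [[-0.03, 0.025, 0], 0],
    [[0, 0, 0], 0],
  ],
)

```text
time_s: 10.58
tcp_pos: [0.4776, -0.1062, 0.1085]
ee_rot: [[0.983, -0.184, -0.005], [-0.184, -0.983, 0.001], [-0.006, 0.0, -1.0]]
wrist_force: [-0.6, 0.1, -0.3]
gripper_width: 0.809
gripper_force: 0.0
```

Call:
apply_moves(
  moves=[
    [[0, 0, 0], 7],
    [[0, 0, 0], 7],
    [[0, 0, 0], 4],
    [[0, 0, 0], 0],
  ],
)

```text
time_s: 10.92
tcp_pos: [0.4854, -0.1043, 0.109]
ee_rot: [[0.879, -0.476, 0.001], [-0.476, -0.879, -0.0], [0.001, -0.001, -1.0]]
wrist_force: [0.2, -0.1, -0.3]
gripper_width: 0.805
gripper_force: 0.0
```

Run:
```python
from meas import *
from car import *
st()
for n in("wrist","top"):
  p=imaging.capture(n);cv2.imwrite(f"pics/{n}3.png",p["frame"])
  for t in tiles(p): print(n,t,car(np.array(t[:2])/1000),round(t[4]+10.3,1))
```

```text
t 10.92 car mm [-56.2 -89.2] z 109.0 yaw -28.43 F [ 0.2 -0.1 -0.3] w 70.0 0.0
wrist (476.7, -108.7, 43.4, 42.1, -28.4) [-64.  -95.1] -18.1
wrist (623.1, 62.6, 43.3, 43.7, -10.3) [49.8 99.4] 0.0
wrist (605.0, -35.9, 43.2, 43.8, -10.6) [49.4 -0.8] -0.3
top (604.7, -34.9, 41.9, 43.1, -11.5) [48.9  0.2] -1.2
top (622.8, 62.8, 40.9, 43.2, -11.1) [49.5 99.5] -0.8
top (749.4, -722.9, 31.2, 225.3, 27.7) [ 313.2 -651.3] 38.0
```

Call:
apply_moves(
  moves=[
    [[-0.005, 0.008, 0.01], 0],
    [[0, 0, 0.03], 0],
    [[0, 0, 0.028], 0],
    [[0, 0, 0.01], 0],
    [[0, 0, 0.002], 0],
  ],
)

```text
time_s: 11.43
tcp_pos: [0.475, -0.1089, 0.0262]
ee_rot: [[0.881, -0.474, -0.005], [-0.474, -0.881, -0.0], [-0.005, 0.003, -1.0]]
wrist_force: [0.3, 0.5, 0.9]
gripper_width: 0.807
gripper_force: 0.0
```

Call:
apply_moves(
  moves=[
    [[0, 0, 0], 0],
  ],
)

```text
time_s: 11.52
tcp_pos: [0.4766, -0.1088, 0.028]
ee_rot: [[0.881, -0.474, -0.001], [-0.474, -0.881, -0.0], [-0.001, 0.001, -1.0]]
wrist_force: [0.6, 0.6, -0.1]
gripper_width: 0.805
gripper_force: 0.0
```

```bash
python3 -c "
from car import *
s=st();R=np.array(s['ee_rot']);print(R.T@(np.array([.4767,-.1087,.0285])-s['tcp_pos']))"
```

```text
t 11.52 car mm [-64.  -95.3] z 28.0 yaw -28.28 F [ 0.6  0.6 -0.1] w 70.1 0.0
[-8.80031830e-06 -1.44652299e-04 -4.74370493e-04]
```

Call:
apply_moves(
  moves=[
    [[0, 0, 0], 0],
    [[0, 0, 0], 0],
    [[0, 0, 0], 0],
    [[0, 0, 0], 0],
    [[0, 0, 0], 0],
  ],
  hand=0.035,
)

```text
time_s: 11.93
tcp_pos: [0.477, -0.1088, 0.0292]
ee_rot: [[0.88, -0.475, 0.001], [-0.475, -0.88, 0.0], [0.001, -0.001, -1.0]]
wrist_force: [0.2, -0.6, 2.2]
gripper_width: 0.511
gripper_force: 19.6
```

Call:
apply_moves(
  moves=[
    [[0, 0, -0.001], -5],
    [[0, 0, 0], -7],
    [[0, 0, 0], -6],
    [[0, 0, 0], 0],
  ],
)

```text
time_s: 12.27
tcp_pos: [0.4767, -0.1088, 0.0297]
ee_rot: [[0.984, -0.178, 0.0], [-0.178, -0.984, 0.0], [0.0, -0.0, -1.0]]
wrist_force: [-0.7, -0.0, -0.4]
gripper_width: 0.507
gripper_force: 30.0
```

```bash
python3 -c "
from car import *
st()"
```

```text
t 12.27 car mm [-64.  -95.2] z 29.7 yaw -10.25 F [-0.7 -0.  -0.4] w 44.1 30.0
```

Call:
apply_moves(
  moves=[
    [[0.015, 0.001, 0], 0],
    [[0.03, 0.001, 0], 0],
    [[0.03, 0.001, 0], 0],
    [[0.025, 0.001, 0], 0],
    [[0.01, 0.001, 0], 0],
  ],
)

```text
time_s: 12.68
tcp_pos: [0.5878, -0.1341, 0.0298]
ee_rot: [[0.983, -0.182, 0.004], [-0.182, -0.983, -0.001], [0.004, -0.0, -1.0]]
wrist_force: [-0.5, -0.4, -1.1]
gripper_width: 0.513
gripper_force: 30.0
```

Call:
apply_moves(
  moves=[
    [[0.001, 0, 0.001], 0],
    [[0.001, 0, 0], 0],
    [[0.001, 0, 0], 0],
    [[0.001, 0, 0], 0],
    [[0, 0, 0], 0],
  ],
)

```text
time_s: 13.1
tcp_pos: [0.5875, -0.1342, 0.0292]
ee_rot: [[0.984, -0.18, 0.0], [-0.18, -0.984, -0.0], [0.0, 0.0, -1.0]]
wrist_force: [0.1, -0.2, 5.5]
gripper_width: 0.509
gripper_force: 30.0
```

```bash
python3 -c "
from car import *
s=st();print(CX@s['wrist_force'][:2])"
```

```text
t 13.1 car mm [  49.6 -100.6] z 29.2 yaw -10.4 F [ 0.1 -0.2  5.5] w 44.3 30.0
0.12927917282529272
```

Call:
apply_moves(
  moves=[
    [[0.001, 0, -0.0005], 0],
    [[0.001, 0, 0], 0],
    [[0.001, 0, 0], 0],
    [[0, 0, 0], 0],
  ],
)

```text
time_s: 13.43
tcp_pos: [0.5879, -0.1343, 0.0292]
ee_rot: [[0.984, -0.18, -0.006], [-0.18, -0.984, 0.001], [-0.006, 0.001, -1.0]]
wrist_force: [-6.2, 1.9, 9.2]
gripper_width: 0.51
gripper_force: 30.0
```

```bash
python3 -c "
from car import *
s=st();print(CX@s['wrist_force'][:2])"
```

```text
t 13.43 car mm [  50.  -100.7] z 29.2 yaw -10.39 F [-6.2  1.9  9.2] w 44.3 30.0
-6.451405289437358
```

Call:
apply_moves(
  moves=[
    [[0, 0, 0], 0],
    [[-0.001, 0, 0], 0],
    [[-0.001, 0, 0], 0],
    [[0, 0, -0.005], 0],
    [[0, 0, -0.035], 0],
  ],
  hand=0.07,
)

```text
time_s: 13.85
tcp_pos: [0.5841, -0.134, 0.0632]
ee_rot: [[0.983, -0.181, -0.014], [-0.181, -0.983, 0.001], [-0.014, 0.001, -1.0]]
wrist_force: [1.6, 0.2, -0.5]
gripper_width: 0.769
gripper_force: 0.0
```

Call:
apply_moves(
  moves=[
    [[-0.01, -0.01, -0.035], 0],
    [[-0.02, -0.02, -0.03], 0],
    [[-0.02, -0.03, -0.02], 0],
    [[-0.02, -0.035, 0], 0],
    [[-0.01, -0.04, 0], 0],
  ],
)

```text
time_s: 14.27
tcp_pos: [0.5332, 0.0136, 0.1562]
ee_rot: [[0.983, -0.182, 0.003], [-0.182, -0.983, 0.002], [0.003, -0.002, -1.0]]
wrist_force: [1.1, 0.2, -0.1]
gripper_width: 0.803
gripper_force: 0.0
```

Call:
apply_moves(
  moves=[
    [[0, -0.04, 0], 0],
    [[0, -0.04, 0], 0],
    [[0, -0.02, 0], 0],
    [[0, 0, 0], 0],
    [[0, 0, 0], 0],
  ],
)

```text
time_s: 14.68
tcp_pos: [0.5523, 0.1123, 0.1539]
ee_rot: [[0.984, -0.178, -0.0], [-0.178, -0.984, -0.0], [-0.0, 0.0, -1.0]]
wrist_force: [-0.2, -0.6, 0.3]
gripper_width: 0.806
gripper_force: 0.0
```

Run:
```python
from meas import *
from car import *
st()
p=imaging.capture("wrist");cv2.imwrite(f"pics/w4.png",p["frame"])
for t in tiles(p): print(t,car(np.array(t[:2])/1000),round(t[4]+10.3,1))
for n,z in(("knob",.081),("seat",.03)):
  for c in models.place_of(p,n)[:2]: q=np.array(c["at"])*[640,400];print(n,c["confidence"],np.round(q),car(onz(p,q,z)))
```

```text
t 14.68 car mm [-28.7 135.8] z 153.9 yaw -10.23 F [-0.2 -0.6  0.3] w 70.1 0.0
(623.6, 62.9, 43.7, 42.8, -10.5) [50.2 99.8] -0.2
knob 0.9 [230. 166.] [  3.8 202.8]
knob 0.33 [586. 102.] [ 49.6 -55.4]
seat 0.84 [244. 155.] [  2.5 204. ]
seat 0.35 [476.  72.] [73.4  2.1]
```

View pics/w4.png

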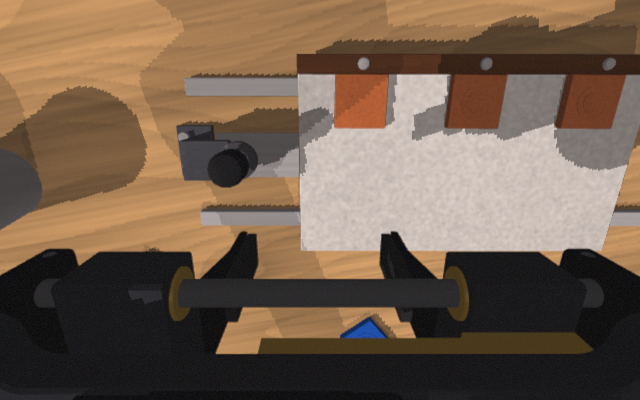

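All three tiles sit square and flush under their studs, with tops at (361,101), (476,101) and (591,101). The knob is at (228,167). On to the knob.

Call:
apply_moves(
  moves=[
    [[0.008, -0.018, 0], 0],
    [[0.008, -0.018, 0.01], 0],
    [[0.008, -0.017, 0.01], 0],
    [[0.007, -0.015, 0.01], 0],
    [[0, 0, 0], 0],
  ],
  hand=0.055,
)

```text
time_s: 15.25
tcp_pos: [0.5956, 0.1726, 0.1217]
ee_rot: [[0.984, -0.18, -0.002], [-0.181, -0.984, -0.001], [-0.002, 0.002, -1.0]]
wrist_force: [0.4, -0.4, -0.1]
gripper_width: 0.639
gripper_force: 0.0
```

Call:
apply_moves(
  moves=[
    [[0, 0, 0], 0],
  ],
)

```text
time_s: 15.33
tcp_pos: [0.5949, 0.1714, 0.1231]
ee_rot: [[0.983, -0.181, -0.002], [-0.181, -0.983, -0.001], [-0.002, 0.001, -1.0]]
wrist_force: [0.9, -0.2, -0.4]
gripper_width: 0.635
gripper_force: 0.0
```

Run:
```python
from meas import *
from car import *
st()
p=imaging.capture("wrist")
for n,z in(("knob",.081),("seat",.03)):
  for c in models.place_of(p,n)[:1]: q=np.array(c["at"])*[640,400];print(n,c["confidence"],np.round(q),car(onz(p,q,z)))
```

```text
t 15.33 car mm [  2.7 201.4] z 123.1 yaw -10.42 F [ 0.9 -0.2 -0.4] w 55.3 0.0
knob 0.59 [313. 220.] [  3.  205.6]
seat 0.7 [316. 197.] [  3.3 203.8]
```

Call:
apply_moves(
  moves=[
    [[0, -0.003, 0], 0],
    [[0, 0, 0.015], 0],
    [[0, 0, 0.02], 0],
    [[0, 0, 0.015], 0],
    [[0, 0, 0.005], 0],
  ],
)

```text
time_s: 15.9
tcp_pos: [0.5941, 0.1745, 0.0673]
ee_rot: [[0.984, -0.181, -0.003], [-0.181, -0.984, -0.001], [-0.003, 0.002, -1.0]]
wrist_force: [-1.1, -0.3, 0.0]
gripper_width: 0.633
gripper_force: 0.0
```

Call:
apply_moves(
  moves=[
    [[0, 0, 0], 0],
    [[0, 0, 0], 0],
  ],
)

```text
time_s: 16.07
tcp_pos: [0.5962, 0.1755, 0.0699]
ee_rot: [[0.984, -0.18, 0.001], [-0.18, -0.984, 0.0], [0.001, -0.0, -1.0]]
wrist_force: [-0.1, 0.4, -0.3]
gripper_width: 0.632
gripper_force: 0.0
```

Run:
```python
from meas import *
from car import *
st()
```

```text
t 16.07 car mm [  3.3 205.7] z 69.9 yaw -10.34 F [-0.1  0.4 -0.3] w 55.0 0.0
```

Call:
apply_moves(
  moves=[
    [[-0.001, 0, 0.003], 0],
    [[0, 0, 0.002], 0],
    [[0, 0, 0], 0],
  ],
)

```text
time_s: 16.32
tcp_pos: [0.5947, 0.1757, 0.0644]
ee_rot: [[0.984, -0.18, 0.0], [-0.18, -0.984, 0.0], [0.0, -0.0, -1.0]]
wrist_force: [1.2, 1.4, 0.0]
gripper_width: 0.631
gripper_force: 0.0
```

Call:
apply_moves(
  moves=[
    [[0, 0, 0], 0],
    [[0, 0, 0], 0],
    [[0, 0, 0], 0],
    [[0, 0, 0], 0],
    [[0, 0, 0], 0],
  ],
  hand=0.015,
)

```text
time_s: 16.73
tcp_pos: [0.5947, 0.1756, 0.0641]
ee_rot: [[0.984, -0.18, 0.0], [-0.18, -0.984, 0.0], [0.0, -0.0, -1.0]]
wrist_force: [-0.0, 1.0, -0.5]
gripper_width: 0.337
gripper_force: 0.0
```

Call:
apply_moves(
  moves=[
    [[0, 0, 0], 0],
    [[0, 0, 0], 0],
    [[0, 0, 0], 0],
  ],
)

```text
time_s: 16.98
tcp_pos: [0.5943, 0.1742, 0.0641]
ee_rot: [[0.984, -0.18, -0.001], [-0.18, -0.984, -0.002], [-0.001, 0.002, -1.0]]
wrist_force: [1.2, -5.3, 0.6]
gripper_width: 0.286
gripper_force: 30.0
```

Run:
```python
from meas import *
from car import *
st()
```

```text
t 16.98 car mm [  1.7 204.1] z 64.1 yaw -10.35 F [ 1.2 -5.3  0.6] w 24.9 30.0
```

Call:
apply_moves(
  moves=[
    [[0, 0.001, -0.002], 0],
    [[0, 0, -0.003], 0],
    [[0, 0, -0.004], 0],
    [[0, 0, -0.004], 0],
    [[0, 0, -0.002], 0],
  ],
)

```text
time_s: 17.4
tcp_pos: [0.5943, 0.1741, 0.0783]
ee_rot: [[0.984, -0.18, -0.001], [-0.18, -0.984, -0.001], [-0.001, 0.001, -1.0]]
wrist_force: [4.4, -4.3, -8.5]
gripper_width: 0.284
gripper_force: 30.0
```

Call:
apply_moves(
  moves=[
    [[0, 0, -0.001], 0],
    [[0, 0, -0.001], 0],
    [[0, 0, 0], 0],
    [[0, 0, 0], 0],
  ],
)

```text
time_s: 17.73
tcp_pos: [0.5943, 0.1742, 0.0797]
ee_rot: [[0.984, -0.18, -0.001], [-0.18, -0.984, -0.001], [-0.001, 0.001, -1.0]]
wrist_force: [5.1, -3.0, -10.8]
gripper_width: 0.287
gripper_force: 30.0
```

Run:
```python
from meas import *
from car import *
st()
```

```text
t 17.73 car mm [  1.7 204.1] z 79.7 yaw -10.38 F [  5.1  -3.  -10.8] w 24.9 30.0
```

Call:
apply_moves(
  moves=[
    [[0, 0, -0.001], 0],
    [[0, 0, -0.001], 0],
    [[0, 0, -0.0005], 0],
    [[0, 0, 0], 0],
    [[0, 0, 0], 0],
  ],
)

```text
time_s: 18.15
tcp_pos: [0.5943, 0.1742, 0.082]
ee_rot: [[0.984, -0.18, -0.001], [-0.18, -0.984, -0.001], [-0.001, 0.001, -1.0]]
wrist_force: [5.6, -3.4, -10.4]
gripper_width: 0.288
gripper_force: 30.0
```

Run:
```python
from meas import *
from car import *
st()
```

```text
t 18.15 car mm [  1.7 204.1] z 82.0 yaw -10.39 F [  5.6  -3.4 -10.4] w 25.1 30.0
```

Call:
apply_moves(
  moves=[
    [[0, 0, -0.0005], 0],
    [[0, 0, -0.0005], 0],
    [[0, 0, 0], 0],
    [[0, 0, 0], 0],
    [[0, 0, 0], 0],
  ],
)

```text
time_s: 18.57
tcp_pos: [0.5943, 0.1742, 0.0822]
ee_rot: [[0.984, -0.18, -0.002], [-0.18, -0.984, -0.001], [-0.002, 0.001, -1.0]]
wrist_force: [7.0, -3.4, -13.6]
gripper_width: 0.288
gripper_force: 30.0
```

Run:
```python
from meas import *
from car import *
st()
p=imaging.capture("scene");cv2.imwrite("pics/s5.png",cv2.resize(p["frame"][150:270,230:420],None,fx=4,fy=4,interpolation=cv2.INTER_CUBIC))
p=imaging.capture("top")
for t in tiles(p): print(t,car(np.array(t[:2])/1000),round(t[4]+10.3,1))
```

```text
t 18.57 car mm [  1.6 204.1] z 82.2 yaw -10.4 F [  7.   -3.4 -13.6] w 25.1 30.0
(750.5, -722.8, 34.3, 226.4, 28.9) [ 314.3 -651. ] 39.2
```

View pics/s5.png

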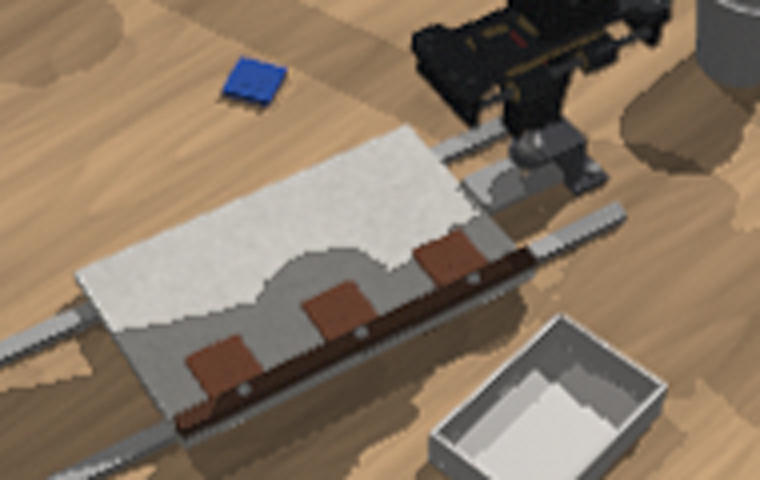

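The tiles are in a row at the studs, at (225,365), (340,310) and (450,258). The knob is up at its stop: force rose to 13.6 N with no further travel. Handing in.

```bash
python3 -c "
from station import r
print(r.finish_job())"
```

```text
the job is handed in; nothing more can be done
None
```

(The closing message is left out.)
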